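Wedge the rocking bench scale

ROBOT

A 6-joint arm with a two-finger parallel gripper is mounted at the origin on the work surface. World frame = base frame: x ahead of the robot, y to its left, z up, the work surface at z = 0. Lengths are in m, angles in rad, forces in N, time in s.
With the tool pointing down it reaches from about 0.225 to 0.875 m from the base axis. Payload 3.4 kg.
Tool frame: the origin (TCP) lies midway between the tips of the shut fingers; the grasp point (between the pads) lies 19 mm behind it (tcp_to_grasp is the distance from the TCP to the grasp point, in m); z points along the fingers, y is the line along which they close (so a half turn about z gives the same grasp; the last joint's range is limited). The gripper opens to 85 mm and grips with 20 to 120 N. Pads are 22 mm wide; open, the fingers measure 114 mm over their backs; the gripper's body (76 mm by 85 mm) begins 54 mm behind the grasp point. The pads swing forward as they close: fully open they stand 13 mm farther back than shut.
Start: joints at [1.03, 0.276, 1.505, -0, 1.361, -0.121], TCP at [0.234, 0.525, 0.231] pointing down, gripper open.
Joint ranges: [-2.89, 2.89], [-0.75, 2.08], [0.22, 2.7], [-1.18, 4.32], [0.11, 2.71], [-2.7, 2.7]. Speed limits (rad/s): [2.57, 2.57, 3.14, 3.14, 3.14, 3.14].

INTERFACE

Orientations are given as a unit quaternion [w, x, y, z].
In Python, from plant import * gives the robot as it stands. The module is installed in compiled form; this text tells all that it offers.
- The arm moves only by the shell command python3 -m pendant 'ROWS' [OPENING] [FORCE]. ROWS is JSON, a list that holds one entry, the list of rows, each a list of 6 numbers: the shift along the tool's x, y, z normalised to -1 to 1, where 1 is 0.5 m, then the turn, a rotation vector about the tool's x, y, z normalised to -1 to 1, where 1 is 60 degrees. A call has 1 to 20 rows; each row is the pose to reach, as a shift and turn from the pose commanded when the call began, along the tool's axes at that moment; what a row does not reach only later rows make up. A row lasts 1/8 s, in which the tool goes at most 62.5 mm and 10.7 degrees, less where a joint would pass 70% of its speed; a pose out of reach is approached as far as the arm can. A call with a number of a shift or a turn outside -1 to 1 is refused whole. A call with a gripper value outside its range is refused whole. OPENING is the finger opening in mm, from 0 to 85.4, set as the call begins (- or left out, the last holds). The fingers move at their own pace and stop on an object; FORCE is the grip in N (left out, the last holds). Time passes only in rows, so rows that repeat a pose let the fingers close. It gives the time, the measured TCP pose, the force, the opening and the grip force at its end, in the units of the state.
- get_state(): the state, without advancing time (a new reading comes with each control period).
- grab_frame(name): name is "scene" or "top" or "wrist"; returns the picture (384x512x3 uint8, red, green, blue); there is no depth.
- camera_params(name): a dict with "intrinsics" (3x3 intrinsics, pixels), "pose" (4x4, takes a point from camera to world coordinates). Camera axes: x right, y down, z forward; pixel columns grow to the right and rows downward; lengths in m; the calibration is good to about 2 mm. A picture is of the moment at which its call begins: read the wrist's pose just before it. camera_params takes no time and is no camera call; for the wrist camera it gives the pose at the moment of the call.
- job_done(): hands the job in; it is judged then, once.
The state is a dict: "time": time; "q": joint angles; "dq": joint speeds; "joint_torque": joint torques, N m; "eef_pos": TCP position; "eef_rot": TCP orientation; "wrist_force": force on the tool from outside, world axes, zero at the start; "ft_torque": the same for the moment, N m; "width": finger opening in m; "grip_force": force on a finger pad.
Only numpy, scipy, OpenCV 4.12 (cv2) and the standard library are available. Lean on these libraries where they do the work, as an engineer would, in place of code of your own. Each camera call takes 0.05 s, during which the arm holds its last target. There are 200 camera calls.

TASK

The white bench scale rocks because its foot under the yellow dot is too short. Press down on the yellow dot to feel it rock and let go, then push the orange wedge, thin end first, under that foot until the rocking is just taken up, and press the dot again for a moment to prove that the scale now stands firm and level; then take the hand away. Only press and push: pick nothing up, do not shove the scale along, and leave the sample on its pan and the other things on the bench where they are.

Things in the scene. Friction and masses are not known exactly. Their poses are not given: they have to be found in the camera images.
- scale: low white bench scale, blue band, steel pan; about 1.4 kg. Housing 220 (x) x 260 (y) mm, flat top 64 and underside 24 mm above the bench; pan 140 x 180 mm, centred 30 mm behind the middle (+x), top at 74 mm. Origin: on the bench under the middle; display at the front, -x; +z up. Round rubber feet, 24 mm diameter, 85 mm (x) and 105 mm (y) from the middle, three full length, the front right (-x, -y) short.
- corner (a point): yellow dot, 24 mm across, on the housing top right over the short foot, 64 mm above the bench when level; the housing ends 25 mm beyond it. The foot ends 5 to 11 mm above the bench (differs, never shown). Pushing down with 1 to 2 N tips the scale till the foot lands; let go, it falls back level. Once wedged right, the dot gives less than 1.5 mm.
- wedge: orange plastic wedge lying flat, black ribs at the thick end, 120 mm long (its x), 60 mm wide (its y), 0.11 kg. Thick end, an upright face 20 mm high, at x = -60 mm; the top slopes evenly to a 2 mm thin end at x = +60 mm. Origin: centre of the underside. It starts right of the scale, thin end roughly towards the short foot but out of line with it. It stays by friction where it is left.
- sample: pink plastic stepped sample block, 50 x 36 x 32 mm, loose on the scale's pan; origin at the middle of its underside
- brick: small pink plastic brick, 36 x 18 x 22 mm, lying close in front of the scale; origin under its middle
- brick2: small black plastic brick, 36 x 18 x 22 mm, nearer the robot; origin under its middle
- jar: clear jar with a red lid, 72 mm diameter, 95 mm high; origin under its middle
- cone: red printed cone, 48 mm across, 55 mm high; origin under its middle
- cone2: a second red printed cone of the same size; origin under its middle
- bar: blue square bar, 160 (x) x 34 x 34 mm; origin under its middle
- plank: black plastic plank, 50 x 240 (y) x 30 mm; origin under its middle
Things that resemble listed ones, but are neither listed nor needed, are in the scene too. There is more than one size of the wedge; the job needs the larger. Leave any black look-alike of the sample alone.

How it is judged:
On the way, in this order (a step that is already met when the one before it is completed fails the run):
1. the dotted corner is pressed and the scale rocks down there (contact force between the fingers and scale above 0.3 N and angle between scale's own z axis and vertical above 0.02 rad), for 0.05 s.
2. let go, the scale has come back level (contact force between the fingers and scale below 0.1 N and angle between scale's own z axis and vertical below 0.012 rad), for 0.1 s.
3. with the wedge under the short foot, the dotted corner is pressed with more than 2 N, the wedge carries it and the scale stays level (y of corner in the frame of wedge between -0.028 and 0.028 m and x of corner in the frame of wedge between -0.06 and 0.062 m and angle between scale's own z axis and vertical below 0.012 rad and contact force between the fingers and scale above 2 N and contact force between wedge and scale above 1 N), for 0.3 s.
At the end, for the whole second after the job is handed in: the wedge lies flat on the bench with the short foot over its slope (dot within 28 mm of the wedge's middle line), the scale is level within 0.7 degrees (about 1.5 mm at the corner), within 40 mm of where it stood, everything at rest, the sample still on the pan (y of corner in the frame of wedge between -0.028 and 0.028 m and x of corner in the frame of wedge between -0.06 and 0.062 m and angle between scale's own z axis and vertical below 0.012 rad and distance of scale from where it was at the start of the episode below 0.04 m and height (world z) of wedge below 0.006 m and angle between wedge's own z axis and vertical below 0.06 rad and linear speed of each of scale, wedge below 0.01 m/s and z of sample in the frame of scale between 0.068 and 0.082 m); the robot touches nothing.
It fails at once if the wedge is lifted off the bench or tipped over (height (world z) of wedge above 0.012 m or angle between wedge's own z axis and vertical above 0.35 rad).
It fails at once if the scale is lifted, or shoved more than 40 mm (height (world z) of scale above 0.02 m or distance of scale from where it was at the start of the episode above 0.04 m).
It fails at once if the sample is knocked off the pan or lifted (z of sample in the frame of scale below 0.06 m or z of sample in the frame of scale above 0.09 m).
It fails at once if another thing on the bench is moved more than 30 mm (distance of any of brick, brick2, jar, cone, cone2, bar, plank from where it was at the start of the episode above 0.03 m).
It also fails if it takes over 64 s, if anything falls off the work surface, if the arm or the gripper's body presses on something with over 40 N, if the wrist force passes 120 N, or if a joint passes its speed limit or range.

## Working session

There is one attempt and no reset: what is moved stays moved. The work goes in short steps, Python scripts to look and compute and a shell command to move; the robot and the scene stay as the last step left them, time stands still between calls to the robot, and variables do not carry over. Pictures are saved under pics/ and viewed, at most 10 in all, crops included, and the job is handed in when it is done.

```bash
mkdir -p pics
cat > h.py <<'E'
from plant import *
import numpy as np, cv2
def snap(n,f):
    P=camera_params(n); im=grab_frame(n); cv2.imwrite(f,im[:,:,::-1]); return im,P
def ray(P,uv,z):
    K=np.array(P["intrinsics"]);T=np.array(P["pose"])
    d=T[:3,:3]@np.linalg.inv(K)@np.array([uv[0],uv[1],1.]);o=T[:3,3]
    return o+d*(z-o[2])/d[2]
def proj(P,p):
    K=np.array(P["intrinsics"]);T=np.array(P["pose"])
    c=T[:3,:3].T@(np.array(p)-T[:3,3]);c=K@c;return c[:2]/c[2]
E
python3 - <<'E'
from h import *
a,_=snap("top","pics/top0.png");b,_=snap("scene","pics/scene0.png")
s=get_state();print(s["time"],s["eef_pos"],s["eef_rot"],s["wrist_force"],s["width"])
for n in("top","scene"):print(camera_params(n)["pose"])
cv2.imwrite("pics/both.png",cv2.resize(np.vstack([a])[:,:,::-1],(800,600),interpolation=cv2.INTER_CUBIC))
E
```

```text
0.1 [0.2341207  0.52467507 0.23053324] [-2.74746426e-04  2.08355489e-01  9.78052814e-01 -7.79603461e-04] [ 0.02441703 -1.05698559 -0.47667333] 0.08555146667017557
[[ 0.06711803 -0.97095482  0.22965606  0.31326915]
 [-0.99772873 -0.06663106  0.00988363  0.00425284]
 [ 0.00570567 -0.22979781 -0.97322167  1.22741867]
 [ 0.          0.          0.          1.        ]]
[[-0.74457039  0.58070416 -0.32923794  0.96292423]
 [ 0.66746029  0.63982021 -0.38095521  0.468548  ]
 [-0.01056919 -0.50340121 -0.86398814  1.13732551]
 [ 0.          0.          0.          1.        ]]
```

View pics/both.png

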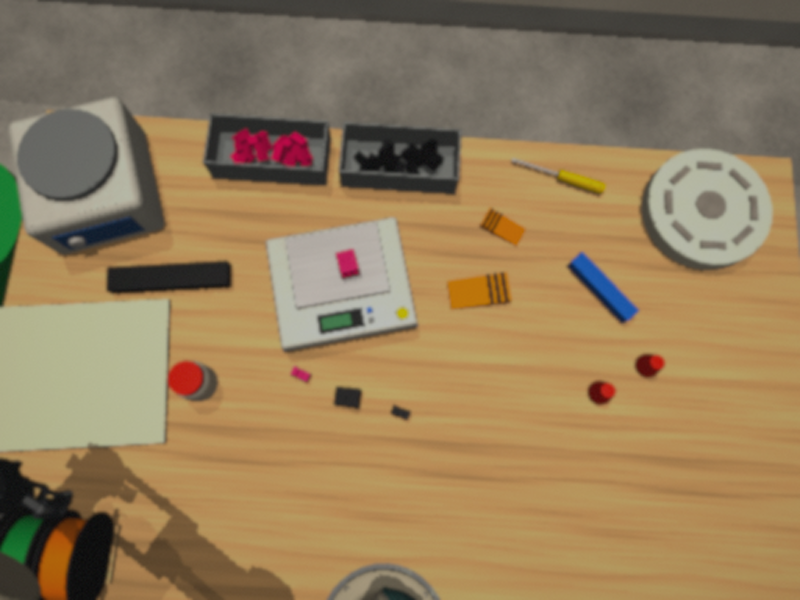

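View pics/scene0.png

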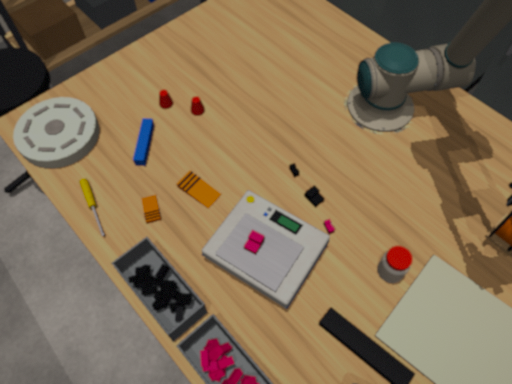

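The top picture shows the dot at about (403,313) on the 800x600 enlargement. There are two orange wedges: the larger at (479,290) and the smaller look-alike at (503,226). I choose the larger. The other yellow thing is the screwdriver handle at (580,181), which is not the dot. The scene view agrees, with the larger wedge at (198,189) and the dot at (250,199).

```bash
cat > m.py <<'E'
from h import *
def dot(im,P,z=.064,hint=None):
    h=cv2.cvtColor(im,cv2.COLOR_RGB2HSV); m=cv2.inRange(h,(24,150,120),(34,255,255))
    n,_,st,c=cv2.connectedComponentsWithStats(m); o=[(int(st[i,4]),c[i].round(1),ray(P,c[i],z).round(4)) for i in range(1,n) if st[i,4]>15]
    return o
def orange(im,lo=(8,180,120),hi=(20,255,255)):
    h=cv2.cvtColor(im,cv2.COLOR_RGB2HSV); m=cv2.inRange(h,lo,hi)
    m=cv2.morphologyEx(m,cv2.MORPH_CLOSE,np.ones((7,7),np.uint8))
    cs,_=cv2.findContours(m,cv2.RETR_EXTERNAL,cv2.CHAIN_APPROX_NONE)
    return [c for c in cs if cv2.contourArea(c)>150]
E
python3 - <<'E'
from m import *
for n in("top","scene"):
    im=cv2.imread(f"pics/{n}0.png")[:,:,::-1].copy();P=camera_params(n)
    print(n,"dot",dot(im,P))
    for c in orange(im):
        r=cv2.minAreaRect(c);bp=cv2.boxPoints(r);print(cv2.contourArea(c),[ (b.round(1).tolist(),ray(P,b,.002)[:2].round(4).tolist(),ray(P,b,.02)[:2].round(4).tolist()) for b in bp])
    h=cv2.cvtColor(im,cv2.COLOR_RGB2HSV)
    if n=="top":
        m=cv2.inRange(h,(0,0,150),(179,60,255));m=cv2.morphologyEx(m,cv2.MORPH_CLOSE,np.ones((9,9),np.uint8))
        cs,_=cv2.findContours(m,cv2.RETR_EXTERNAL,cv2.CHAIN_APPROX_NONE)
        for c in cs:
            r=cv2.minAreaRect(c)
            if abs(r[0][0]-218)<25 and abs(r[0][1]-182)<25: print("scale",r,[ray(P,b,.064)[:2].round(4).tolist() for b in cv2.boxPoints(r)])
        cv2.imwrite("pics/crop.png",cv2.resize(im[120:270,160:360,::-1],(800,600),interpolation=cv2.INTER_CUBIC))
E
```

```text
top dot [(162, array([372.3, 115.4]), array([ 0.863 , -0.3364,  0.064 ])), (31, array([257.2, 200. ]), array([0.5694, 0.0034, 0.064 ]))]
638.5 [([22.899999618530273, 382.5], [0.0157, 0.6247], [0.0201, 0.6156]), ([28.600000381469727, 337.8999938964844], [0.1338, 0.6317], [0.1364, 0.6225]), ([46.5, 340.20001220703125], [0.131, 0.5794], [0.1337, 0.571]), ([40.79999923706055, 384.79998779296875], [0.0131, 0.5737], [0.0175, 0.5653])]
655.5 [([285.79998779296875, 179.3000030517578], [0.6559, -0.0823], [0.6508, -0.081]), ([324.20001220703125, 174.1999969482422], [0.6809, -0.2024], [0.6755, -0.1994]), ([326.6000061035156, 192.8000030517578], [0.621, -0.2118], [0.6164, -0.2086]), ([288.29998779296875, 197.89999389648438], [0.5964, -0.0929], [0.5922, -0.0915])]
296.5 [([307.0, 145.0], [0.7747, -0.1447], [0.7679, -0.1425]), ([312.79998779296875, 133.39999389648438], [0.8158, -0.162], [0.8084, -0.1595]), ([336.3999938964844, 145.1999969482422], [0.7806, -0.2392], [0.7737, -0.2356]), ([330.6000061035156, 156.8000030517578], [0.7401, -0.2214], [0.7338, -0.2181])]
scale ((217.0240020751953, 180.131
[... 176 characters left out ...]
91.9]), array([ 0.8891, -0.3165,  0.064 ])), (34, array([250. , 198.7]), array([0.5693, 0.0031, 0.064 ]))]
319.5 [([140.5, 197.8000030517578], [0.7797, -0.2395], [0.7826, -0.2283]), ([155.1999969482422, 194.5], [0.7415, -0.2198], [0.745, -0.2088]), ([160.5, 218.1999969482422], [0.7759, -0.1464], [0.7789, -0.1367]), ([145.8000030517578, 221.5], [0.8128, -0.1659], [0.8152, -0.1558])]
710.5 [([175.8000030517578, 184.60000610351562], [0.6767, -0.2065], [0.6812, -0.1958]), ([187.6999969482422, 168.8000030517578], [0.6164, -0.2271], [0.6219, -0.2161]), ([220.5, 193.39999389648438], [0.5983, -0.0949], [0.604, -0.086]), ([208.60000610351562, 209.1999969482422], [0.6569, -0.0775], [0.6618, -0.0689])]
```

View pics/crop.png

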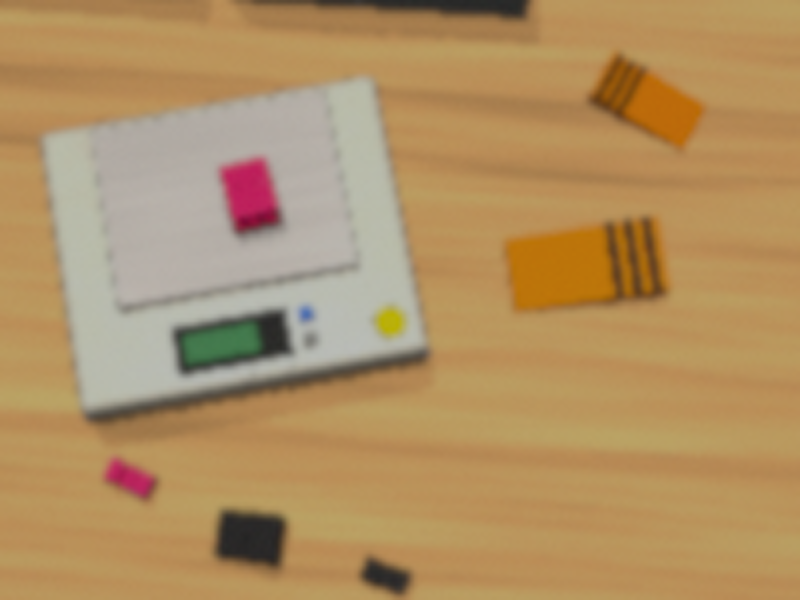

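The close crop confirms the choice: the larger wedge has its ribs at the right (thick end) and its thin end facing the scale, and the dot is at crop pixel (390,322). The dot is at about (0.569, 0.003). The wedge's middle is at about (0.637, -0.146), heading 100°, and it is 40 mm out of line. I move above the dot with the fingers shut.

```bash
python3 -m pendant '[[[-0.5,-0.33,0,0,0,-0.3],[-0.96,-0.63,0.0,0,0,-0.57],[-0.96,-0.63,0.0,0,0,-0.57],[-0.96,-0.63,0.0,0,0,-0.57],[-0.96,-0.63,0.0,0,0,-0.57],[-0.96,-0.63,0.0,0,0,-0.57],[-0.96,-0.63,0.1,0,0,-0.57],[-0.96,-0.63,0.2,0,0,-0.57],[-0.96,-0.63,0.2,0,0,-0.57],[-0.96,-0.63,0.2,0,0,-0.57],[-0.96,-0.63,0.2,0,0,-0.57],[-0.96,-0.63,0.2,0,0,-0.57],[-0.96,-0.63,0.2,0,0,-0.57],[-0.96,-0.63,0.2,0,0,-0.57]]]' 0 20
cat > g.py <<'E'
import sys
from h import *
from scipy.spatial.transform import Rotation as R
s=get_state();q=s["eef_rot"];r=R.from_quat([q[1],q[2],q[3],q[0]])
t=np.array([float(v) for v in sys.argv[1:4]])
print("yaw y-axis",np.degrees(np.arctan2(r.as_matrix()[1,1],r.as_matrix()[0,1])).round(2),"row shift",(r.as_matrix().T@(t-s["eef_pos"])/.5).round(4))
E
python3 g.py .569 .003 .08
```

```text
time: 1.85
eef_pos: [0.5442, 0.0429, 0.1322]
eef_rot: [0.001, -0.089, 0.996, 0.0]
wrist_force: [0.7, -0.1, 0.5]
width: 0.0
grip_force: 0.0
yaw y-axis 100.24 row shift [-0.0345 -0.0873  0.1044]
```

```bash
python3 -m pendant '[[[-0.034,-0.087,0.06,0,0,0],[-0.034,-0.087,0.115,0,0,0],[-0.034,-0.087,0.115,0,0,0],[-0.034,-0.087,0.115,0,0,0],[-0.034,-0.087,0.128,0,0,0],[-0.034,-0.087,0.128,0,0,0]]]'; python3 -m pendant '[[[0,0,0.006,0,0,0],[0,0,0.011,0,0,0],[0,0,0.016,0,0,0],[0,0,0.016,0,0,0]]]'
python3 -c "
from m import *
a,P=snap('scene','pics/s1.png');print(dot(a,P))"
```

```text
time: 2.6
eef_pos: [0.5686, 0.0024, 0.0677]
eef_rot: [0.0, -0.089, 0.996, 0.0]
wrist_force: [-0.4, -0.1, 0.1]
width: -0.0001
grip_force: 0.0
time: 3.1
eef_pos: [0.5686, 0.0021, 0.059]
eef_rot: [-0.0, -0.088, 0.996, 0.0]
wrist_force: [-0.3, -0.4, 1.3]
width: 0.0
grip_force: 0.2
[(216, array([ 86.9, 191.9]), array([ 0.889 , -0.3162,  0.064 ]))]
```

```bash
for i in 1 ; do python3 -m pendant '[[[0,0,0.002,0,0,0],[0,0,0.004,0,0,0],[0,0,0.004,0,0,0]]]' | grep -E "pos|wrist"; python3 -m pendant '[[[0,0,0.002,0,0,0],[0,0,0.003,0,0,0],[0,0,0.003,0,0,0]]]' | grep -E "pos|wrist"; done
```

```text
eef_pos: [0.5687, 0.002, 0.0573]
wrist_force: [-1.1, -0.5, 0.8]
eef_pos: [0.5688, 0.0019, 0.0565]
wrist_force: [-1.7, -1.3, 5.6]
```

The foot lands at TCP z of about 0.0567, so the gap is about 7 mm. I let go and move to the far side of the wedge for the lateral push.

```bash
python3 -m pendant '[[[0,0,-0.03,0,0,0],[0,0,-0.08,0,0,0],[0,0,-0.12,0,0,0],[0,0,-0.12,0,0,0]]]' 40; python3 g.py .696 -.1515 .06
```

```text
time: 4.4
eef_pos: [0.5704, 0.002, 0.118]
eef_rot: [0.003, -0.088, 0.996, -0.0]
wrist_force: [0.8, 0.3, -0.2]
width: 0.0397
grip_force: 0.0
yaw y-axis 100.15 row shift [-0.1926 -0.3463  0.1173]
```

```bash
python3 -c "
from m import *
a,P=snap('scene','pics/s2.png');print(dot(a,P)[-1]);a,P=snap('top','pics/t2.png');print(dot(a,P)[-1]);print(get_state()['wrist_force'])"
```

```text
(28, array([249.9, 199. ]), array([0.5701, 0.0035, 0.064 ]))
(167, array([372. , 115.3]), array([ 0.8632, -0.3355,  0.064 ]))
[-0.60880885  0.19575339 -0.05455724]
```

```bash
python3 -m pendant '[[[-0.1,-0.173,0,0,0,0],[-0.193,-0.346,0,0,0,0],[-0.193,-0.346,0,0,0,0],[-0.193,-0.346,0.06,0,0,0],[-0.193,-0.346,0.14,0,0,0],[-0.193,-0.346,0.2,0,0,0],[-0.193,-0.346,0.214,0,0,0],[-0.193,-0.346,0.22,0,0,0],[-0.193,-0.346,0.22,0,0,0],[-0.193,-0.346,0.22,0,0,0]]]' 40; python3 -c "
from m import *
a,P=snap('wrist','pics/w1.png')"; python3 g.py .696 -.1515 .005
```

```text
time: 5.75
eef_pos: [0.6951, -0.1514, 0.0073]
eef_rot: [0.001, -0.089, 0.996, -0.0]
wrist_force: [0.2, 0.5, -0.0]
width: 0.0398
grip_force: 0.0
yaw y-axis 100.15 row shift [-0.0021 -0.0005  0.0043]
```

View pics/w1.png

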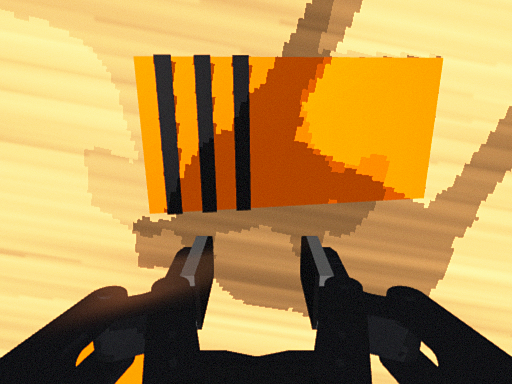

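The wrist view shows the wedge with its thick ribbed end on the left (150-250 px). Both fingers, at (200,240) and (312,240), are beside its near long side. Now I push it sideways.

```bash
python3 -m pendant '[[[0,0,0.006,0,0,0],[0.03,0,0.006,0,0,0],[0.05,0,0.006,0,0,0],[0.065,0,0.006,0,0,0],[0.08,0,0.006,0,0,0],[0.095,0,0.006,0,0,0],[0.107,0,0.006,0,0,0],[0.107,0,0.006,0,0,0]]]'; python3 -m pendant '[[[-0.04,0,0,0,0,0],[-0.06,0,-0.1,0,0,0],[-0.06,0,-0.2,0,0,0],[-0.06,0,-0.24,0,0,0],[-0.06,0,-0.24,0,0,0]]]'
cat > w.py <<'E'
from m import *
im,P=snap("top","pics/t_w.png")
d=[x for x in dot(im,P) if x[1][0]<300]; print(d)
for c in orange(im):
    b=cv2.boxPoints(cv2.minAreaRect(c)); 
    if cv2.contourArea(c)<400 or b[:,0].mean()<150: continue
    b=b[np.argsort(b[:,0])]; L=np.mean([ray(P,p,.002) for p in b[:2]],0)[:2];H=np.mean([ray(P,p,.02) for p in b[2:]],0)[:2]
    u=(L-H)/np.linalg.norm(L-H);C=(L+H)/2;n=np.array([-u[1],u[0]]);D=np.array([.5697,.0033])-C
    print("C",C,"len",np.linalg.norm(L-H),"ang",np.degrees(np.arctan2(u[1],u[0])),"dot in wedge",D@u,D@n,"area",cv2.contourArea(c),b.round(1).tolist())
E
python3 w.py
```

```text
time: 6.8
eef_pos: [0.6409, -0.1608, 0.0028]
eef_rot: [-0.0, -0.088, 0.996, 0.0]
wrist_force: [0.5, 0.7, -0.2]
width: 0.0401
grip_force: 0.0
time: 7.42
eef_pos: [0.6724, -0.1557, 0.125]
eef_rot: [0.002, -0.089, 0.996, -0.001]
wrist_force: [-0.4, 0.5, -1.4]
width: 0.0398
grip_force: 0.0
[(31, array([257. , 199.7]), array([0.5702, 0.004 , 0.064 ]))]
```

```bash
python3 g.py .62 -.275 .11; python3 -c "
from plant import *
print(get_state()['q'].round(2))"
```

```text
yaw y-axis 100.16 row shift [ 0.1429 -0.2174  0.0261]
[-0.33  0.51  1.4   0.    1.23 -2.08]
```

```bash
python3 -m pendant '[[[0.07,-0.11,0,0,0,0.15],[0.143,-0.217,0,0,0,0.3],[0.143,-0.217,0,0,0,0.45],[0.143,-0.217,0,0,0,0.6],[0.143,-0.217,0,0,0,0.75],[0.143,-0.217,0,0,0,0.75]]]' 36 |head -2;python3 -m pendant '[[[0,0,0,0,0,0.15],[0,0,0,0,0,0.3],[0,0,0,0,0,0.45],[0,0,0,0,0,0.6],[0,0,0,0,0,0.75],[0,0,0,0,0,0.75],[0,0,0,0,0,0.75]]]' ; python3 w.py
python3 - <<'E'
from m import *
im,P=snap("scene","pics/sw.png")
for c in orange(im): print(cv2.contourArea(c),[(b.round(1).tolist(),ray(P,b,.002)[:2].round(4).tolist(),ray(P,b,.02)[:2].round(4).tolist()) for b in cv2.boxPoints(cv2.minAreaRect(c))])
E
```

```text
time: 8.22
eef_pos: [0.6187, -0.2744, 0.1206]
time: 9.1
eef_pos: [0.6195, -0.2746, 0.1221]
eef_rot: [-0.001, 0.64, 0.768, -0.0]
wrist_force: [-0.3, -0.5, 0.4]
width: 0.0359
grip_force: 0.0
[(31, array([257. , 199.7]), array([0.5702, 0.004 , 0.064 ]))]
C [ 0.59459947 -0.15410697] len 0.11977810680851261 ang 99.9333707037954 dot in wedge 0.15934251599383628 -0.0026269461573407977 area 677.0 [[287.6000061035156, 192.3000030517578], [290.1000061035156, 211.3000030517578], [326.70001220703125, 187.10000610351562], [329.29998779296875, 206.0]]
329.0 [([140.6999969482422, 197.8000030517578], [0.7793, -0.2389], [0.7822, -0.2277]), ([155.1999969482422, 194.60000610351562], [0.7417, -0.2194], [0.7452, -0.2085]), ([160.6999969482422, 219.0], [0.777, -0.1442], [0.7799, -0.1345]), ([146.1999969482422, 222.1999969482422], [0.8133, -0.1634], [0.8157, -0.1534])]
681.0 [([185.1999969482422, 175.0], [0.6356, -0.2146], [0.6408, -0.2038]), ([196.60000610351562, 159.0], [0.5745, -0.2371], [0.5806, -0.2259]), ([230.39999389648438, 183.10000610351562], [0.5542, -0.1022], [0.5607, -0.0932]), ([218.89999389648438, 199.10000610351562], [0.6139, -0.0832], [0.6194, -0.0745])]
```

View pics/t_w.png

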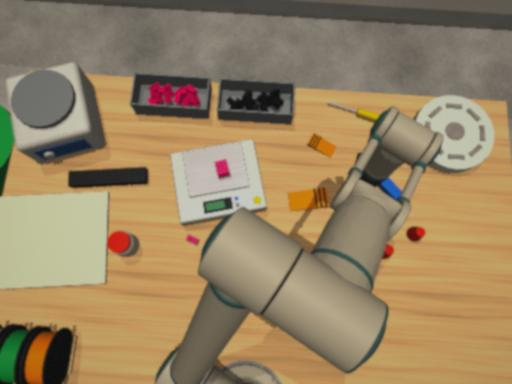

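The picture shows the wedge at (308,199) px in line with the dot at (257,200) px: lateral offset about -3 mm, dot 159 mm ahead of its middle. The hand is clear behind it.

```bash
python3 g.py .6115 -.246 .004;python3 - <<'E'
import numpy as np
from plant import *
from scipy.spatial.transform import Rotation as R
s=get_state();q=s["eef_rot"];r=R.from_quat([q[1],q[2],q[3],q[0]])
print(r.as_matrix().T@np.array([.596-.6115,-.145+.246,0])/.5, r.as_matrix().round(3).tolist())
E
```

```text
yaw y-axis 10.27 row shift [ 0.0594 -0.0057  0.2369]
[2.04290933e-01 5.49621889e-03 8.04372329e-05] [[-0.178, 0.984, -0.0], [0.984, 0.178, 0.0], [0.0, -0.0, -1.0]]
```

```bash
python3 -m pendant '[[[0.06,-0.006,0.08,0,0,0],[0.06,-0.006,0.17,0,0,0],[0.06,-0.006,0.22,0,0,0],[0.06,-0.006,0.236,0,0,0],[0.06,-0.006,0.236,0,0,0],[0.06,-0.006,0.236,0,0,0]]]'; python3 -m pendant '[[[0.02,0,0,0,0,0],[0.04,0,0,0,0,0],[0.06,0.0005,0,0,0,0],[0.08,0.001,0,0,0,0],[0.1,0.002,0,0,0,0],[0.12,0.003,0,0,0,0],[0.14,0.004,0,0,0,0],[0.16,0.004,0,0,0,0],[0.18,0.005,0,0,0,0],[0.2,0.005,0,0,0,0],[0.2,0.005,0,0,0,0]]]'; python3 w.py; python3 -c "
from m import *
a,P=snap('wrist','pics/w2.png')"
```

```text
time: 9.95
eef_pos: [0.6126, -0.2465, 0.0062]
eef_rot: [0.001, 0.642, 0.767, 0.0]
wrist_force: [-0.3, 0.5, -0.0]
width: 0.0361
grip_force: 0.0
time: 11.32
eef_pos: [0.5955, -0.1454, 0.0044]
eef_rot: [-0.001, 0.642, 0.767, 0.0]
wrist_force: [0.6, -0.9, 0.5]
width: 0.0363
grip_force: 0.0
[(32, array([257. , 199.7]), array([0.5704, 0.0041, 0.064 ]))]
```

View pics/w2.png

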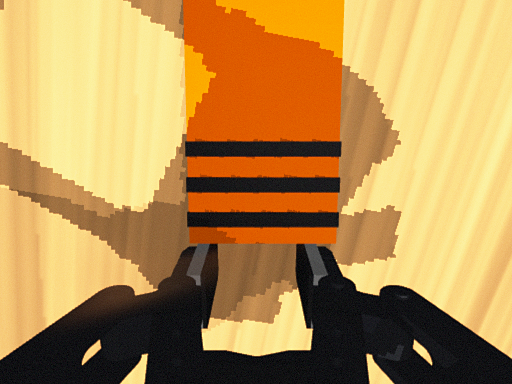

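The wrist view shows the wedge square against both fingers: thick edge at row 243, columns 189-337, and a straight heading. I keep pushing, in small steps near the contact.

```bash
python3 -c "
from h import *
P=camera_params('wrist');a=ray(P,(189,243),.02);b=ray(P,(337,243),.02);m=(a+b)/2;e=(b-a)[:2];print(a,b,np.linalg.norm(e));u=np.array([-e[1],e[0]])/np.linalg.norm(e);u=u if u[1]>0 else -u
D=np.array([.5697,.0033])-m[:2];print(np.degrees(np.arctan2(u[1],u[0])),D@u-.06,D@np.array([-u[1],u[0]]))"
python3 -m pendant '[[[0.015,0,0,0,0,0],[0.03,0,0,0,0,0],[0.045,0,0,0,0,0],[0.055,0,0,0,0,0],[0.055,0,0,0,0,0]]]' | grep -E "pos|wrist"
python3 -m pendant '[[[0.006,0,0,0,0,0],[0.01,0,0,0,0,0],[0.01,0,0,0,0,0]]]' | grep -E "pos|wrist"
```

```text
[ 0.56695425 -0.13962261  0.02      ] [ 0.62684861 -0.12886956  0.02      ] 0.060851970412805
100.1780852875833 0.0801882772528984 0.002467835101692002
eef_pos: [0.5914, -0.1192, 0.0048]
wrist_force: [0.5, -1.3, -0.3]
eef_pos: [0.5907, -0.1149, 0.0049]
wrist_force: [0.2, -0.0, 0.5]
```

```bash
for i in 1 2; do :; done; python3 -m pendant '[[[0.004,0,0,0,0,0],[0.006,0,0,0,0,0],[0.006,0,0,0,0,0]]]' | grep -E "pos|wrist"
python3 -m pendant '[[[0.004,0,0,0,0,0],[0.006,0,0,0,0,0],[0.006,0,0,0,0,0]]]' | grep -E "pos|wrist"
```

```text
eef_pos: [0.5902, -0.1119, 0.0049]
wrist_force: [0.3, -0.7, 0.4]
eef_pos: [0.5896, -0.1089, 0.0048]
wrist_force: [-0.6, -0.4, 1.9]
```

```bash
python3 -m pendant '[[[0.003,0,0,0,0,0],[0.004,0,0,0,0,0],[0.004,0,0,0,0,0]]]' | grep -E "pos|wrist"; python3 -c "
from m import *
a,P=snap('scene','pics/s5.png');print(dot(a,P)[-1]);print(get_state()['wrist_force'])"
```

```text
eef_pos: [0.5893, -0.107, 0.0048]
wrist_force: [0.0, -1.4, 2.3]
(32, array([250. , 199.1]), array([0.5701, 0.0039, 0.064 ]))
[ 0.46489838 -1.19408504  0.50337708]
```

```bash
python3 -m pendant '[[[0.002,0,0,0,0,0],[0.004,0,0,0,0,0],[0.004,0,0,0,0,0]]]' | grep -E "pos|wrist"; python3 -c "
from plant import *
print(get_state()['wrist_force'])"
python3 -m pendant '[[[0.002,0,0,0,0,0],[0.003,0,0,0,0,0],[0.003,0,0,0,0,0]]]' | grep -E "pos|wrist"
```

```text
eef_pos: [0.5889, -0.105, 0.0048]
wrist_force: [0.4, -1.7, 0.1]
[ 0.39994779 -1.69358756  0.12011337]
eef_pos: [0.5887, -0.1036, 0.0048]
wrist_force: [-0.1, -0.6, 1.1]
```

```bash
for k in 1; do python3 -m pendant '[[[0.002,0,0,0,0,0],[0.003,0,0,0,0,0],[0.003,0,0,0,0,0]]]' | grep -E "pos|wrist"; python3 -m pendant '[[[0.002,0,0,0,0,0],[0.003,0,0,0,0,0],[0.003,0,0,0,0,0]]]' | grep -E "pos|wrist"; done
```

```text
eef_pos: [0.5884, -0.1021, 0.0048]
wrist_force: [-0.6, -1.7, 0.9]
eef_pos: [0.5881, -0.1006, 0.0048]
wrist_force: [0.4, -2.3, 1.2]
```

```bash
python3 -m pendant '[[[0.002,0,0,0,0,0],[0.003,0,0,0,0,0],[0.003,0,0,0,0,0]]]' | grep -E "pos|wrist"; python3 -m pendant '[[[0,0,0,0,0,0],[0,0,0,0,0,0]]]' | grep -E "time|wrist"; python3 -c "
from m import *
a,P=snap('scene','pics/s6.png');print(dot(a,P)[-1])
f=[]
for i in range(4): grab_frame('wrist');f.append(get_state()['wrist_force'])
print(np.round(f,1).tolist())"
```

```text
eef_pos: [0.5879, -0.0991, 0.0048]
wrist_force: [0.3, -2.4, 0.7]
time: 15.72
wrist_force: [0.6, -2.3, 0.8]
(33, array([250. , 198.8]), array([0.5696, 0.0032, 0.064 ]))
[[0.5, -0.4, 0.6], [0.3, -1.6, 0.9], [0.4, -1.4, 1.1], [0.4, -1.2, 1.4]]
```

```bash
python3 -m pendant '[[[0.002,0,0,0,0,0],[0.003,0,0,0,0,0],[0.003,0,0,0,0,0]]]' | grep -E "pos|wrist";python3 -m pendant '[[[0.002,0,0,0,0,0],[0.003,0,0,0,0,0],[0.003,0,0,0,0,0]]]' | grep -E "pos|wrist";  python3 -c "
from m import *
a,P=snap('scene','pics/s7.png');print(dot(a,P)[-1])
f=[get_state()['wrist_force']]
for i in range(3): grab_frame('wrist');f.append(get_state()['wrist_force'])
print(np.round(f,1).tolist())"
```

```text
eef_pos: [0.5875, -0.0976, 0.0047]
wrist_force: [0.2, -1.2, 1.1]
eef_pos: [0.5872, -0.0961, 0.0047]
wrist_force: [-0.2, -0.2, 1.5]
(37, array([249.9, 198.7]), array([0.5695, 0.0028, 0.064 ]))
[[-0.4, -0.3, 0.1], [-0.9, -0.6, 0.7], [0.7, -1.4, -0.0], [-0.2, -0.8, 0.0]]
```

Forces don't show contact clearly yet, so I back off and check the give by pressing the dot.

```bash
python3 -m pendant '[[[-0.03,0,0,0,0,0],[-0.05,0,0,0,0,0],[-0.05,0,-0.08,0,0,0],[-0.05,0,-0.16,0,0,0],[-0.05,0,-0.2,0,0,0],[-0.05,0,-0.2,0,0,0]]]' 0 | grep pos; python3 g.py .5697 .0035 .068; python3 -c "
from m import *
a,P=snap('wrist','pics/w3.png')"
```

```text
eef_pos: [0.593, -0.1219, 0.1065]
yaw y-axis 10.11 row shift [ 0.2553 -0.0022  0.0766]
```

View pics/w3.png

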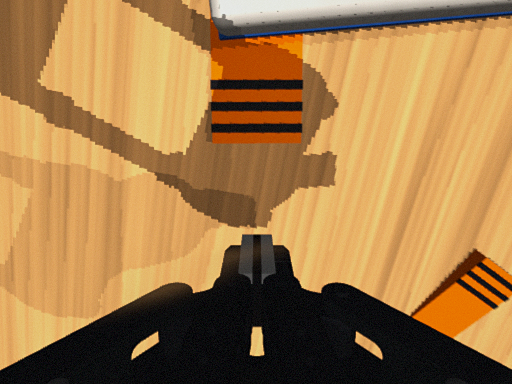

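The wrist view shows the wedge's thick edge at row 143, columns 211-302, square and with its thin part under the housing. The small wedge at the lower right is untouched. Now I press the dot.

```bash
python3 -c "
from h import *
P=camera_params('wrist');a=ray(P,(211,142),.02);b=ray(P,(302,142),.02);m=(a+b)/2;u=np.array([-.178,.984])
D=np.array([.5697,.0033])-m[:2];print(a,b,D@u-.06,D@np.array([-u[1],u[0]]))"
python3 -m pendant '[[[0.1,0,0,0,0,0],[0.2,-0.002,0,0,0,0],[0.255,-0.002,0,0,0,0],[0.255,-0.002,0.04,0,0,0],[0.255,-0.002,0.066,0,0,0],[0.255,-0.002,0.076,0,0,0],[0.255,-0.002,0.076,0,0,0]]]' | grep -E "pos|wrist"
python3 -m pendant '[[[0,0,0.005,0,0,0],[0,0,0.01,0,0,0],[0,0,0.01,0,0,0]]]' | grep -E "pos|wrist"
```

```text
[ 0.55570824 -0.08897434  0.02      ] [ 0.61602956 -0.07821338  0.02      ] 0.028381620109954847 0.0004430911190619188
eef_pos: [0.5681, 0.004, 0.0661]
wrist_force: [0.1, -0.3, 0.6]
eef_pos: [0.5688, 0.004, 0.0628]
wrist_force: [-0.5, 0.7, 3.5]
```

```bash
python3 -m pendant '[[[0,0,0.002,0,0,0],[0,0,0.002,0,0,0],[0,0,0.002,0,0,0],[0,0,0.002,0,0,0],[0,0,0.002,0,0,0],[0,0,0.002,0,0,0]]]' | grep -E "time|pos|wrist"; python3 -m pendant '[[[0,0,0.004,0,0,0],[0,0,0.004,0,0,0],[0,0,0.004,0,0,0],[0,0,0.004,0,0,0]]]' | grep -E "time|pos|wrist"
```

```text
time: 19.73
eef_pos: [0.5688, 0.004, 0.0626]
wrist_force: [-2.0, -0.9, 8.1]
time: 20.23
eef_pos: [0.5688, 0.0039, 0.0623]
wrist_force: [-5.8, -1.7, 20.1]
```

```bash
cat > f.py <<'E'
from plant import *
import numpy as np
f=[];z=[]
for i in range(4): grab_frame('wrist');s=get_state();f.append(s['wrist_force'][2]);z.append(s['eef_pos'][2])
print(round(s['time'],2),np.round(f,1),np.mean(z).round(5))
E
R() { python3 f.py; }
python3 -m pendant '[[[0,0,-0.006,0,0,0],[0,0,-0.006,0,0,0]]]' >/dev/null; R
python3 -m pendant '[[[0,0,-0.001,0,0,0]]]' >/dev/null; R
python3 -m pendant '[[[0,0,-0.001,0,0,0]]]' >/dev/null; R
python3 -m pendant '[[[0,0,-0.001,0,0,0]]]' >/dev/null; R
python3 -m pendant '[[[0,0,-0.001,0,0,0]]]' >/dev/null; R
python3 -m pendant '[[[0,0,-0.004,0,0,0]]]' >/dev/null; R
```

```text
20.68 [8.8 7.6 7.4 8.3] 0.06257
21.0 [4.9 6.3 5.9 5.3] 0.06265
21.32 [2.7 3.3 3.8 2.9] 0.06275
21.65 [1.2 0.9 0.5 0.6] 0.0629
21.98 [ 0.2 -0.4 -0.8 -0.4] 0.06358
22.3 [ 0.9  0.1 -0.4  0.7] 0.06598
```

The scale is firm: contact is lost within about 0.5 mm of the loaded height, and the load was held above 2 N for well over 0.3 s. I take the hand away and check.

```bash
python3 -m pendant '[[[0,0,-0.08,0,0,0],[0,0,-0.16,0,0,0],[-0.1,0,-0.24,0,0,0],[-0.25,0,-0.3,0,0,0],[-0.35,0,-0.3,0,0,0],[-0.35,0,-0.3,0,0,0],[-0.35,0,-0.3,0,0,0]]]' | grep -E "time|pos|wrist"
python3 - <<'E'
from m import *
im,P=snap("scene","pics/end.png");print(dot(im,P)[-1])
cv2.imwrite("pics/endc.png",cv2.resize(im[130:320,150:400,::-1],(790,600),interpolation=cv2.INTER_CUBIC))
E
```

```text
time: 23.18
eef_pos: [0.5987, -0.1679, 0.2152]
wrist_force: [0.3, 1.2, -0.2]
(32, array([250. , 199.1]), array([0.5701, 0.0039, 0.064 ]))
```

View pics/endc.png

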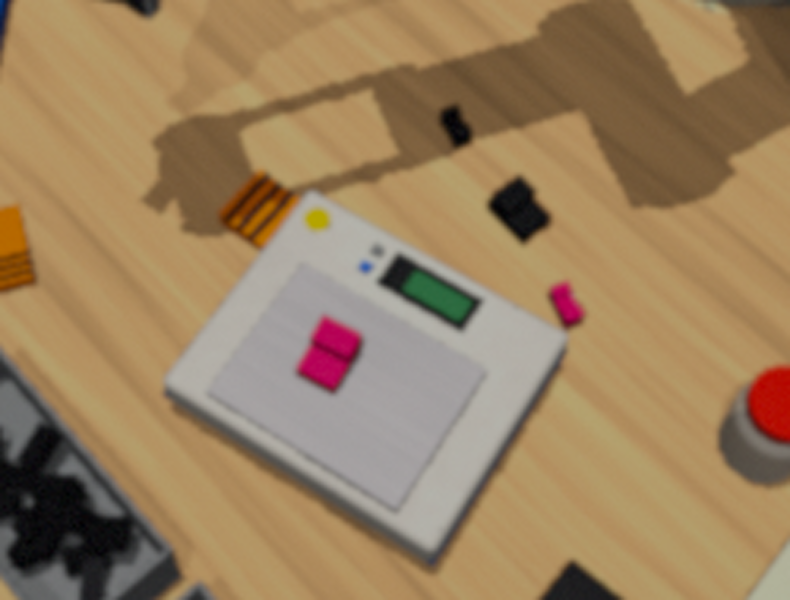

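The picture shows the wedge at (260,208) in the crop, under the dotted corner at (318,219). The sample is still on the pan and the bricks are where they were, so I hand in.

```bash
python3 -c "
from plant import *
print(job_done())"
```

```text
the job is handed in; nothing more can be done
None
```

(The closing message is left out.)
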